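# Park the small-parts case behind the bins

## Task

Push the blue small-parts case along the table, straight through the narrow gap between the two orange screwed-down bins, until its front is fully home against the aluminium stop rail behind them, square to the rail and still in line with the gap. Only push it with the fingers: it must stay flat on the table and never be lifted or tipped. Leave the tape measure, the tools and the loose grey bin where they are, and finish with the hand clear of everything.

Things in the scene. Friction and masses are not known exactly. Their poses are not given: they have to be found in the camera images.
- case: The part to push: flat closed loose case, blue, clear lid over coloured compartments; 100 mm long (x), 96 mm wide (y), 34 mm high, upright sides, corners rounded at 10 mm; 0.25 to 0.5 kg. Origin: centre of underside, z up. Starts at bay x -200 to -150 mm, up to 28 mm off the gap's centre line, its x axis within 0.3 rad of the bay's x axis. Two black latches mark its -x end, away from the gap.
- bay: Two orange open bins fixed to the table, a gap between them. Origin: on the table, mid-gap; x: the way the case must go (roughly world +y, within 0.3 rad); y: across the gap; z up. Each bin is 70 mm along x (-35 to 35 mm), 100 mm across (|y| 51 to 151 mm), 50 mm high; the gap is 102 mm wide, bare table.
- bay_home (a point): Point on the table, fixed to the bay, where the case's origin is when home: bay x = 97 mm, y = 0; axes as the bay's. 50 mm beyond it in +x is the near face of the fixed aluminium stop rail, 150 mm long across the way, 28 mm high; the rail's foot ends 78 mm beyond this point.
- tape_measure: Leave alone: yellow tape measure, 66 x 62 x 36 mm, origin centre of underside. Loose, behind the bin on the bay's -y side, bay x 80 to 100 mm, y -140 to -130 mm.
- socket: Leave alone: upright steel socket, 30 mm across, 38 mm high, origin centre of underside. Loose, behind the bin on the bay's +y side, bay x 70 to 110 mm, y 120 to 140 mm.
- screwdriver: Leave alone: screwdriver lying to the robot's left of the bay, about 200 mm long along its x; origin near its middle, on the underside.
- wrench: Leave alone: steel wrench lying to the robot's left of the bay, about 180 mm long along its x; origin near its middle, on the underside.
- loose_bin: Leave alone: loose grey open bin, 120 x 100 x 60 mm, to the robot's left of the bay, beyond the screwdriver; origin centre of underside.

How it is judged:
By the outcome, as a careful person would: the job done as asked, in the order asked, and still so for the second after the job is handed in, with the robot touching nothing.
It also fails if it takes over 72 s, if anything falls off the work surface, if the arm or the gripper's body presses on something with over 40 N, if the wrist force passes 120 N, or if a joint passes its speed limit or range.

## Robot

A 6-joint arm with a two-finger parallel gripper is mounted at the origin on the work surface. World frame = base frame: x ahead of the robot, y to its left, z up, the work surface at z = 0. Lengths are in m, angles in rad, forces in N, time in s.
With the tool pointing down it reaches from about 0.325 to 0.9 m from the base axis. Payload 3.5 kg.
Tool frame: the origin (TCP) lies midway between the tips of the shut fingers; the grasp point (between the pads) lies 19 mm behind it; z points along the fingers, y is the line along which they close (so a half turn about z gives the same grasp; the last joint's range is limited). The gripper opens to 85 mm and grips with 20 to 120 N. Pads are 22 mm wide; open, the fingers measure 114 mm over their backs; the gripper's body (76 mm by 85 mm) begins 54 mm behind the grasp point. The pads swing forward as they close: fully open they stand 13 mm farther back than shut.
Start: joints at [-1.378, 0.276, -0.026, 1.268, 0, 1.467], TCP at [0.182, -0.598, 0.231] pointing down, gripper open.
Joint ranges: [-3.12, 3.12], [-0.85, 1.88], [-1.08, 1.24], [-1.95, 2.15], [-1.57, 1.53], [-3.14, 3.14]. Speed limits (rad/s): [2.57, 2.57, 3.14, 3.14, 3.14, 3.14].

## Interface

Orientations are given as a unit quaternion [x, y, z, w].
In Python, from rig import r gives the robot as it stands.
- The arm moves only by the tool apply_moves, never from a script. Its arguments are lists of equal length, an entry for each row: "translation": the shift along the tool's x, y, z each as a share of 0.15 m, from -1 to 1, a list of three; "twist": the turn, a rotation vector about the tool's x, y, z each as a share of 180 degrees, from -1 to 1, a list of three. A call has 1 to 12 rows; each row is the pose to reach, as a shift and turn from the pose commanded when the call began, along the tool's axes at that moment, turning the shorter way round; what a row does not reach only later rows make up. A row lasts 1/8 s, in which the tool goes at most 62.5 mm and 10.7 degrees, less where a joint would pass 70% of its speed; a pose out of reach is approached as far as the arm can. A call with a number of a shift or a turn outside -1 to 1 is refused whole. A call with a gripper value outside its range is refused whole. "jaw" is the opening, from -1 (shut) to 1 (fully open), set as the call begins (left out, the last holds). The fingers move at their own pace and stop on an object; "newtons" is the grip in N (left out, the last holds). Time passes only in rows, so rows that repeat a pose let the fingers close. It gives the time, the measured TCP pose, the force, the opening and the grip force at its end, in the units of the state.
- r.state(): the state, without advancing time (a new reading comes with each control period).
- r.snapshot(name): name is "side" or "top" or "wrist"; returns a dict with "pixels" (384x512x3 uint8, blue, green, red), "fx", "fy", "cx", "cy" (pixels), "R" (3x3) and "t" (3): a world point X has camera coordinates R X + t; the wrist camera has in their place "tool_from_camera" (4x4, takes a point from camera to tool coordinates, whose origin is the TCP and whose axes are the flange's). Camera axes: x right, y down, z forward; pixel columns grow to the right and rows downward; lengths in m; the calibration is good to about 2 mm. A picture is of the moment at which its call begins: read the wrist's pose just before it. There is no depth.
- r.finish_job(): hands the job in; it is judged then, once.
The state is a dict: "time_s": time; "joint_pos": joint angles; "joint_vel": joint speeds; "joint_torque": joint torques, N m; "position": TCP position; "ee_rot": TCP orientation; "wrist_force": force on the tool from outside, world axes, zero at the start; "moment": the same for the moment, N m; "opening": opening from 0.0 (shut) to 1.0 (fully open); "grip_force": force on a finger pad.
Only numpy, scipy, OpenCV 4.12 (cv2) and the standard library are available. Lean on these libraries where they do the work, as an engineer would, in place of code of your own. Each camera call takes 0.05 s, during which the arm holds its last target. There are 200 camera calls.

## Working session

There is one attempt and no reset: what is moved stays moved. The work goes in short steps, Python scripts to look and compute and a tool call to move; the robot and the scene stay as the last step left them, time stands still between calls to the robot, and variables do not carry over. Pictures are saved under pics/ and viewed, at most 10 in all, crops included, and the job is handed in when it is done.

Besides the shell and the picture viewer there is one more tool, called after "Emit:" in YAML: its name, and indented under it one key for each argument. apply_moves: Moves the arm, as the interface text tells. Shift numbers are shares of 0.15 m and turn numbers shares of 180 degrees, none past 1 either way. Its arguments: {"type":"object","properties":{"translation":{"type":"array","items":{"type":"array","items":{"type":"number","minimum":-1,"maximum":1}}},"twist":{"type":"array","items":{"type":"array","items":{"type":"number","minimum":-1,"maximum":1}}},"jaw":{"type":"number"},"newtons":{"type":"number"}},"required":["translation","twist"]}

```bash
mkdir -p pics; ls; cat > look.py <<'E'
from rig import r
import cv2,sys,numpy as np
def snap(n,f=None):
    s=r.snapshot(n)
    if f: cv2.imwrite('pics/'+f,s['pixels'])
    return s
E
python3 - <<'E'
from look import *
import pickle
s=r.state(); print(s['time_s'],s['position'],s['ee_rot'])
for n in('top','side'):
    a=snap(n,n+'0.png'); pickle.dump(a,open(n+'.pkl','wb'))
    print(n,a['fx'],a['cx'],a['cy'],np.round(a['R'],3).tolist(),np.round(a['t'],3), -a['R'].T@a['t'])
E
```

```text
pics
0.0 [ 0.18203278 -0.59705084  0.23013163] [ 9.89080960e-01  1.47368741e-01 -5.65187296e-05 -1.14274479e-03]
top 476.61564161693286 254.7067016745854 188.41903864595767 [[0.033, -0.999, 0.002], [-0.977, -0.033, -0.208], [0.208, 0.005, -0.978]] [0.108 0.529 0.96 ] [0.31355852 0.12019118 1.04876661]
side 368.7995627320015 259.8244476306312 191.1644760355089 [[0.983, -0.183, -0.01], [-0.129, -0.652, -0.747], [0.13, 0.736, -0.665]] [-0.488  0.18   0.735] [ 0.40706516 -0.51230992  0.61828019]
```

View pics/top0.png

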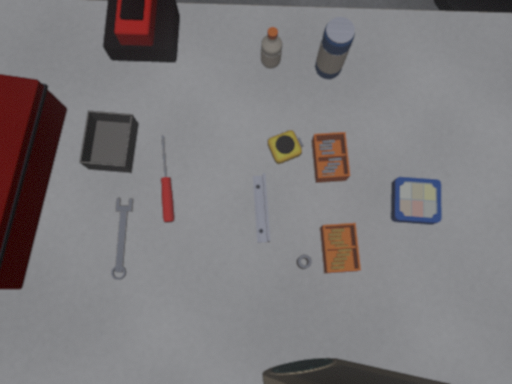

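View pics/side0.png

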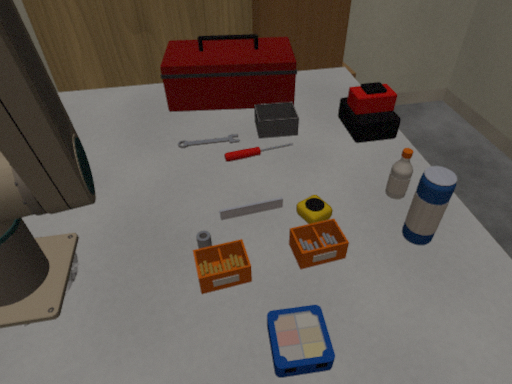

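The top view shows the case at (417,200), the orange bins at (331,157) and (340,248), and the rail at (261,208). In the side view the case is at (300,340), with its latches nearest the camera.

```bash
cat > geo.py <<'E'
from look import *
def cast(a,uv,z):
    uv=np.atleast_2d(uv).astype(float)
    d=np.c_[(uv[:,0]-a['cx'])/a['fx'],(uv[:,1]-a['cy'])/a['fy'],np.ones(len(uv))]@a['R']
    c=-a['R'].T@a['t']
    return (c+d*((z-c[2])/d[:,2:3]))[:,:2]
def blobs(a,lo,hi,amin=300):
    h=cv2.cvtColor(a['pixels'],cv2.COLOR_BGR2HSV)
    m=cv2.inRange(h,lo,hi)
    m=cv2.morphologyEx(m,cv2.MORPH_CLOSE,np.ones((3,3)))
    cs=cv2.findContours(m,cv2.RETR_EXTERNAL,cv2.CHAIN_APPROX_NONE)[0]
    return [c[:,0] for c in cs if cv2.contourArea(c)>amin]
ORANGE=((5,150,90),(18,255,255)); BLUE=((105,140,50),(125,255,255))
def box(a,c,h,ang=None):
    """footprint: edges away from the camera on z=h, edges facing it on z=0"""
    T=cast(a,c,h); B=cast(a,c,0)
    if ang is None:
        p=cv2.minAreaRect(T.astype(np.float32)*1000); ang=np.radians(p[2])
        ang=(ang+np.pi/4)%(np.pi/2)-np.pi/4
    ex=np.array([[np.cos(ang),np.sin(ang)],[-np.sin(ang),np.cos(ang)]])
    cam=(-a['R'].T@a['t'])[:2]
    lo=[];hi=[]
    for e in ex:
        t,b=T@e,B@e; cc=cam@e
        lo.append(t.min() if t.min()<cc and t.mean()<cc else b.min())
        hi.append(b.max() if t.mean()<cc else t.max())
    lo,hi=np.array(lo),np.array(hi)
    return (lo+hi)/2@ex,ang,hi-lo
E
python3 - <<'E'
from geo import *
import pickle
for n in('top','side'):
    a=pickle.load(open(n+'.pkl','rb'))
    for nm,rg,h in(('bin',ORANGE,.05),('case',BLUE,.034)):
        for c in blobs(a,*rg):
            if cv2.contourArea(c)<5000: print(n,nm,c.mean(0).round(),*[np.round(v,4) for v in box(a,c,h)])
E
```

```text
top bin [339. 251.] [ 0.4064 -0.0604] 0.0859 [0.0896 0.056 ]
side bin [220. 261.] [ 0.4078 -0.0459] 0.1011 [0.0987 0.0457]
side bin [319. 237.] [ 0.6173 -0.0239] 0.1054 [0.0837 0.0452]
side case [299. 341.] [ 0.5202 -0.2288] -0.0419 [0.0938 0.0979]
side case [435. 190.] [0.9423 0.0736] -0.7243 [0.0776 0.0534]
```

```bash
python3 - <<'E'
from geo import *
import pickle
a=pickle.load(open('top.pkl','rb'))
h=cv2.cvtColor(a['pixels'],cv2.COLOR_BGR2HSV)
print(h[150,308:355].tolist()); print(h[200,386:400].tolist())
for nm,rg,hh in(('bin',((0,110,60),(20,255,255)),.05),('case',((100,90,40),(130,255,255)),.034)):
    for c in blobs(a,*rg,150):
        if cv2.contourArea(c)<5000: print(nm,c.mean(0).round(),*[np.round(v,4) for v in box(a,c,hh)])
E
python3 -c "
import cv2
i=cv2.imread('pics/top0.png')[115:290,240:460]
cv2.imwrite('pics/top0z.png',cv2.resize(i,(754,600),interpolation=cv2.INTER_CUBIC))"
```

```text
[[120, 5, 142], [113, 7, 142], [110, 5, 142], [135, 4, 132], [4, 19, 107], [6, 62, 86], [9, 123, 91], [11, 147, 118], [11, 155, 140], [11, 157, 149], [11, 157, 146], [11, 138, 137], [9, 110, 128], [8, 92, 122], [9, 81, 116], [9, 80, 115], [8, 86, 118], [10, 94, 120], [9, 94, 122], [10, 102, 127], [10, 108, 132], [10, 105, 133], [10, 107, 133], [10, 112, 134], [10, 119, 139], [11, 131, 142], [11, 144, 145], [12, 155, 148], [11, 156, 150], [11, 160, 150], [12, 160, 150], [11, 159, 149], [11, 155, 143], [9, 146, 119], [9, 125, 92], [8, 107, 79], [7, 112, 84], [10, 138, 109], [10, 124, 134], [9, 75, 143], [9, 25, 141], [135, 4, 140], [110, 5, 142], [110, 5, 141], [110, 5, 141], [113, 7, 142], [120, 5, 142]]
[[113, 7, 140], [110, 6, 138], [120, 5, 140], [113, 8, 136], [111, 15, 121], [111, 27, 93], [116, 51, 70], [111, 76, 67], [112, 104, 81], [112, 125, 102], [111, 135, 117], [111, 144, 122], [112, 126, 123], [113, 65, 125]]
bin [340. 248.] [ 0.4077 -0.0611] 0.0969 [0.0963 0.0634]
bin [167. 199.] [0.5006 0.3163] 0.1385 [0.0859 0.0124]
bin [330. 156.] [ 0.6096 -0.0406] 0.1026 [0.0941 0.0633]
bin [ 10. 142.] [0.6119 0.6532] 0.1437 [0.326  0.0632]
bin [134.  21.] [0.9239 0.4245] 0.0206 [0.0879 0.0791]
case [417. 200.] [ 0.5191 -0.2318] -0.0403 [0.0907 0.0906]
```

View pics/top0z.png

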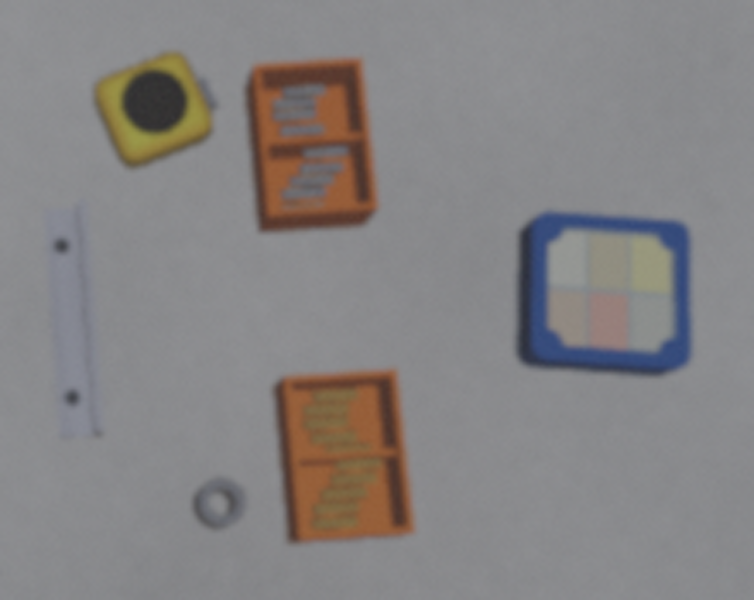

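The zoomed view shows both bins upright with a clear gap, and the case turned slightly with its -x end to the right. Bay centre is about (0.509, -0.051) with x yaw about 1.672. The bin spacing measures 203 mm against 202 mm nominal. The case sits at bay x -181, y +8, turned -0.14 rad. I'll move above the gap for a near look.

Emit:
apply_moves:
  translation:
    - [0.33,-0.25,-0.05]
    - [0.66,-0.5,-0.1]
    - [0.985,-0.74,-0.156]
    - [0.985,-0.74,-0.156]
  twist:
    - [0,0,0]
    - [0,0,0]
    - [0,0,0]
    - [0,0,0]

```text
time_s: 0.6
position: [0.2929, -0.4455, 0.2552]
ee_rot: [0.989, 0.15, 0.0, -0.0]
wrist_force: [-0.5, -0.4, 0.2]
opening: 0.996
grip_force: 0.0
```

Emit:
apply_moves:
  translation:
    - [0.33,-0.25,-0.05]
    - [0.66,-0.5,-0.1]
    - [0.985,-0.74,-0.156]
    - [0.985,-0.74,-0.156]
  twist:
    - [0,0,0]
    - [0,0,0]
    - [0,0,0]
    - [0,0,0]

```text
time_s: 1.1
position: [0.4018, -0.2975, 0.2785]
ee_rot: [0.989, 0.15, 0.0, 0.0]
wrist_force: [-0.1, -0.6, 0.9]
opening: 0.998
grip_force: 0.0
```

Emit:
apply_moves:
  translation:
    - [0.33,-0.25,-0.05]
    - [0.66,-0.5,-0.1]
    - [0.985,-0.74,-0.156]
    - [0.985,-0.74,-0.156]
    - [0.985,-0.74,-0.156]
    - [0.985,-0.74,-0.156]
  twist:
    - [0,0,0.03]
    - [0,0,0.062]
    - [0,0,0.062]
    - [0,0,0.062]
    - [0,0,0.062]
    - [0,0,0.062]

```text
time_s: 1.85
position: [0.5081, -0.1518, 0.3009]
ee_rot: [0.999, 0.049, -0.001, -0.0]
wrist_force: [0.4, -0.3, 0.2]
opening: 1.0
grip_force: 0.0
```

```bash
cat >> geo.py <<'E'
from scipy.spatial.transform import Rotation as Ro
def wrist(f=None):
    s=r.state(); a=r.snapshot('wrist')
    if f: cv2.imwrite('pics/'+f,a['pixels'])
    T=np.eye(4);T[:3,:3]=Ro.from_quat(s['ee_rot']).as_matrix();T[:3,3]=s['position']
    M=np.linalg.inv(T@np.array(a['tool_from_camera'])); a['R']=M[:3,:3];a['t']=M[:3,3]
    return a,s
E
python3 - <<'E'
from geo import *
import pickle
a,s=wrist('w1.png'); pickle.dump(a,open('w1.pkl','wb'))
print(s['time_s'],s['position'],Ro.from_quat(s['ee_rot']).as_euler('xyz'),s['joint_pos'],s['wrist_force'])
print(a['fx'],-a['R'].T@a['t'],np.round(a['R'],3).tolist())
E
```

```text
1.85 [ 0.50811652 -0.15182     0.30087692] [-3.14144647e+00  1.30348274e-03  9.82315073e-02] [-4.11992702e-01  7.94470741e-02 -1.17770178e-01  1.37478793e+00
 -5.09022255e-04  2.63136885e+00] [ 0.371275   -0.34302763  0.15855909]
298.2806376930944 [ 0.57290629 -0.14536682  0.4426506 ] [[0.099, -0.995, -0.001], [-0.961, -0.096, 0.259], [-0.258, -0.024, -0.966]]
```

View pics/w1.png

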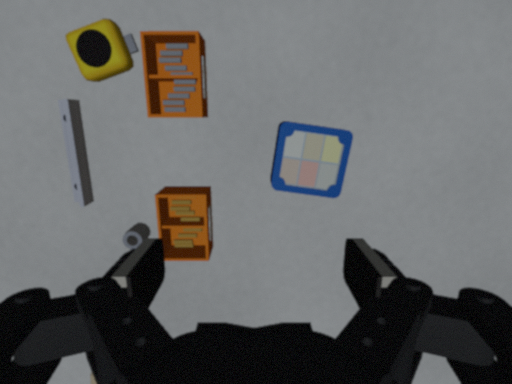

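The wrist view shows both bins at (175,75) and (185,222), the case at (312,158) and the rail at (75,150).

```bash
python3 - <<'E'
from geo import *
import pickle
a=pickle.load(open('w1.pkl','rb'))
C=[]
for nm,rg,hh in(('bin',((0,90,40),(20,255,255)),.05),('case',((100,80,35),(130,255,255)),.034)):
    for c in blobs(a,*rg,800):
        b=box(a,c,hh); print(nm,c.mean(0).round(),*[np.round(v,4) for v in b]); C.append((nm,b))
bs=sorted([b[0] for n,b in C if n=='bin' and abs(b[2][0]-.1)<.02],key=lambda p:p[0])
ca=[b for n,b in C if n=='case'][0]
m=(bs[0]+bs[1])/2;d=bs[1]-bs[0];yw=np.arctan2(d[1],d[0])
print('bay',m,yw,np.linalg.norm(d))
ex=np.array([-np.sin(yw),np.cos(yw)]);ey=-np.array([np.cos(yw),np.sin(yw)])
print('case bay',(ca[0]-m)@ex,(ca[0]-m)@ey,ca[1]-yw)
E
```

```text
bin [184. 223.] [ 0.4068 -0.0594] 0.0998 [0.0967 0.068 ]
bin [174.  74.] [ 0.6083 -0.0392] 0.099 [0.0982 0.0682]
case [310. 159.] [ 0.5181 -0.23  ] -0.0401 [0.0951 0.0982]
bay [ 0.50757064 -0.04933229] 0.10001829053210595 0.20246778344492872
case bay -0.18081732611284862 0.0075968477591253514 -0.1400988649377984
```

Emit:
apply_moves:
  translation:
    - [-0.3,0.27,0]
    - [-0.57,0.527,0.2]
    - [-0.57,0.527,0.6]
    - [-0.57,0.527,0.97]
    - [-0.57,0.527,0.97]
  twist:
    - [0,0,0]
    - [0,0,0]
    - [0,0,0]
    - [0,0,0]
    - [0,0,0]
  jaw: 0.06

```text
time_s: 2.52
position: [0.4271, -0.2355, 0.1516]
ee_rot: [0.999, 0.049, -0.004, -0.004]
wrist_force: [0.4, -0.4, 0.2]
opening: 0.53
grip_force: 0.0
```

Emit:
apply_moves:
  translation:
    - [0,0,0.3]
    - [0,0,0.6]
    - [0,0,0.8]
    - [0,0,0.9]
    - [0,0,0.96]
    - [0,0,0.97]
    - [0,0,0.97]
  twist:
    - [0,0,0]
    - [0,0,0]
    - [0,0,0]
    - [0,0,0]
    - [0,0,0]
    - [0,0,0]
    - [0,0,0]

```text
time_s: 3.4
position: [0.4329, -0.238, 0.0115]
ee_rot: [0.999, 0.05, 0.001, 0.001]
wrist_force: [-0.2, -0.3, -0.6]
opening: 0.53
grip_force: 0.0
```

```bash
cat >> geo.py <<'E'
M0=np.array([0.5076,-0.0493]);YW=0.100
EX=np.array([-np.sin(YW),np.cos(YW)]);EY=-np.array([np.cos(YW),np.sin(YW)])
def bay(p): d=np.asarray(p)[:2]-M0; return np.round([1000*d@EX,1000*d@EY],1)
def rep(s): print(s['time_s'],'tcp bay',bay(s['position']),'z',round(s['position'][2],4),'yaw',Ro.from_quat(s['ee_rot']).as_euler('xyz')[2].round(4),'F',np.round(s['wrist_force'],1),'open',s['opening'])
def case(a):
    cs=[c for c in blobs(a,(100,80,35),(130,255,255),800)]
    for c in cs:
        b=box(a,c,.034)
        if abs(b[2][1]-.1)<.02: print('case',bay(b[0]),'ang',round(b[1]-YW,4),b[2].round(4))
E
python3 - <<'E'
from geo import *
a,s=wrist('w2.png'); rep(s); t=snap('top'); case(t)
cv2.imwrite('pics/c2.png',np.hstack([cv2.resize(t['pixels'][130:280,330:480],(384,384)),cv2.resize(a['pixels'],(400,384))]))
E
```

```text
3.4 tcp bay [-180.3   93.2] z 0.0115 yaw 0.101 F [-0.2 -0.3 -0.6] open 0.529738686336832
```

View pics/c2.png

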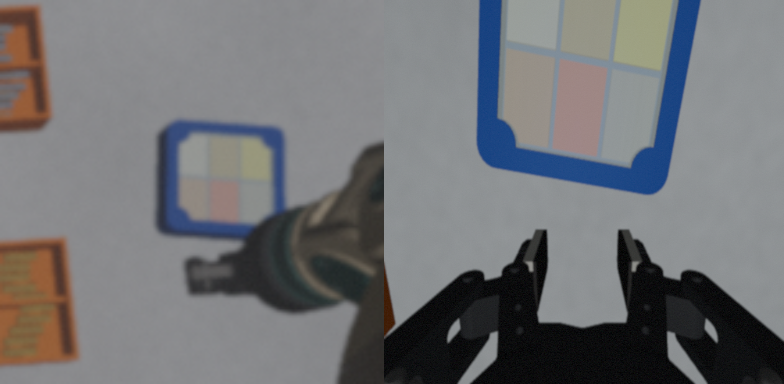

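The fingers stand on the table on the case's +y side, with the case about 20 mm ahead. Now a slow side push to square it and centre it.

Emit:
apply_moves:
  translation:
    - [0.04,0,0.01]
    - [0.07,0,0.01]
    - [0.085,0,0.01]
    - [0.1,0,0.01]
    - [0.115,0,0.01]
    - [0.13,0,0.01]
    - [0.145,0,0.01]
    - [0.16,0,0.01]
    - [0.175,0,0.01]
    - [0.19,0,0.01]
    - [0.2,0,0.01]
    - [0.2,0,0.01]
  twist:
    - [0,0,0]
    - [0,0,0]
    - [0,0,0]
    - [0,0,0]
    - [0,0,0]
    - [0,0,0]
    - [0,0,0]
    - [0,0,0]
    - [0,0,0]
    - [0,0,0]
    - [0,0,0]
    - [0,0,0]

```text
time_s: 5.0
position: [0.4621, -0.2344, 0.009]
ee_rot: [0.999, 0.051, 0.0, 0.0]
wrist_force: [-1.8, -0.4, 1.0]
opening: 0.529
grip_force: 1.0
```

```bash
python3 - <<'E'
from geo import *
a,s=wrist('w3.png'); rep(s)
c=max(blobs(a,(100,80,35),(130,255,255),800),key=len)
# near (+y) top edge line: lowest blue pixel in each column
col={}
for u,v in c: col[u]=max(col.get(u,0),v)
P=np.array([(u,v) for u,v in col.items()]); u0,u1=P[:,0].min(),P[:,0].max(); P=P[(P[:,0]>u0+30)&(P[:,0]<u1-30)]
X=cast(a,P,.034); B=np.array([bay(x) for x in X]); f=np.polyfit(B[:,0],B[:,1],1); print('edge slope',f,'x range',B[:,0].min(),B[:,0].max(), 'resid',np.std(np.polyval(f,B[:,0])-B[:,1]),'y mid',np.polyval(f,B[:,0].mean()))
E
```

```text
5.0 tcp bay [-179.6   63.7] z 0.009 yaw 0.1011 F [-1.8 -0.4  1. ] open 0.5292235429002303
edge slope [-1.29327521e-02  4.60531705e+01] x range -226.8 -136.9 resid 4.910659524639093 y mid 48.42207207207206
```

View pics/w3.png

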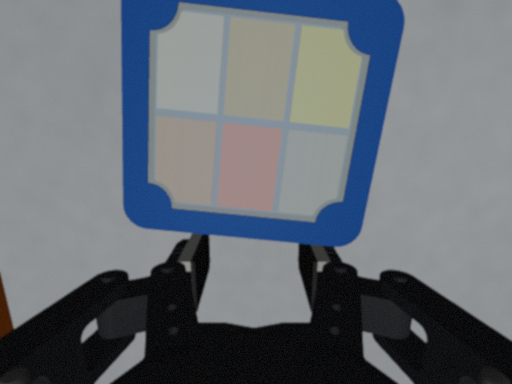

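The case is in contact and turning. Its near edge runs from (140,228) to (345,245), so it is still slightly rotated. I'll push a little further.

Emit:
apply_moves:
  translation:
    - [0.01,0,0]
    - [0.02,0,0]
    - [0.025,0,0]
    - [0.03,0,0]
    - [0.03,0,0]
  twist:
    - [0,0,0]
    - [0,0,0]
    - [0,0,0]
    - [0,0,0]
    - [0,0,0]

```text
time_s: 5.68
position: [0.4665, -0.2338, 0.009]
ee_rot: [0.999, 0.051, 0.0, -0.0]
wrist_force: [-1.7, -1.6, -0.8]
opening: 0.529
grip_force: 1.0
```

```bash
cat >> geo.py <<'E'
def edge(a,ax=0):
    """near edge of the case seen by the wrist: lowest blue pixel per column on z=.034, finger-occluded columns rejected"""
    c=max(blobs(a,(100,80,35),(130,255,255),800),key=len)
    m=np.zeros((384,512),np.uint8); cv2.drawContours(m,[c.reshape(-1,1,2)],-1,255,-1)
    us=np.where(m.any(0))[0]; us=us[35:-35]
    P=np.array([(u,np.where(m[:,u])[0].max()) for u in us]); 
    B=np.array([bay(x) for x in cast(a,P,.034)])
    line=cv2.fitLine(P.astype(np.float32),cv2.DIST_HUBER,0,.01,.01).ravel()
    k=np.ones(len(P),bool)
    for _ in range(8):
        f=np.polyfit(B[k,ax],B[k,1-ax],1); e=B[:,1-ax]-np.polyval(f,B[:,ax]); k=np.abs(e-np.median(e[k]))<max(.8,1.2*np.std(e[k]))
    print('edge slope',f[0].round(4),'n',k.sum(),len(k),'at ends',np.round([*B[[0,-1],ax],*np.polyval(f,B[[0,-1],ax])],1))
E
python3 - <<'E'
from geo import *
a,s=wrist('w4.png'); rep(s); edge(a)
a['pixels']=cv2.imread('pics/w3.png'); edge(a)
E
```

```text
5.675 tcp bay [-179.5   59.4] z 0.009 yaw 0.1011 F [-1.7 -1.6 -0.8] open 0.5287609742030848
edge slope -0.0801 n 189 214 at ends [-135.7 -224.5   42.4   49.5]
edge slope -0.106 n 183 214 at ends [-138.4 -225.8   40.9   50.2]
```

Emit:
apply_moves:
  translation:
    - [-0.1,0,0]
    - [-0.2,0,-0.1]
    - [-0.2,0,-0.4]
    - [-0.2,0.2,-0.6]
    - [0,0.55,-0.6]
    - [0.2,0.55,-0.6]
    - [0.41,0.55,-0.6]
    - [0.41,0.55,-0.6]
    - [0.41,0.55,-0.6]
    - [0.41,0.55,-0.6]
    - [0.41,0.55,-0.6]
    - [0.41,0.55,-0.6]
  twist:
    - [0,0,0]
    - [0,0,0]
    - [0,0,-0.05]
    - [0,0,-0.1]
    - [0,0,-0.15]
    - [0,0,-0.2]
    - [0,0,-0.25]
    - [0,0,-0.3]
    - [0,0,-0.35]
    - [0,0,-0.4]
    - [0,0,-0.45]
    - [0,0,-0.5]

```text
time_s: 7.22
position: [0.5354, -0.3094, 0.0988]
ee_rot: [0.668, 0.744, 0.001, -0.0]
wrist_force: [-0.6, 0.2, -1.1]
opening: 0.535
grip_force: 0.0
```

```bash
python3 - <<'E'
from geo import *
a,s=wrist('w5.png'); rep(s); print(s['joint_pos'][5]); case(a); case(snap('top')); case(snap('side'))
E
```

```text
7.225 tcp bay [-261.6   -1.6] z 0.0988 yaw 1.6772 F [-0.6  0.2 -1.1] open 0.5349413561262435
0.8352013208922936
case [-180.1   -4.7] ang -0.0551 [0.1025 0.105 ]
case [-179.4   -3.4] ang -0.0669 [0.09   0.0924]
```

View pics/w5.png

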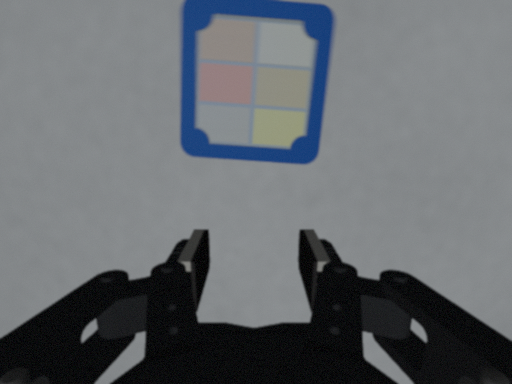

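The case sits square-ish ahead of the fingers with its rear edge at about (190–315, 155). It is at y about -3.5 mm, turned about -0.06 rad. I'll push its rear with the hand turned slightly to +y, then straighten.

Emit:
apply_moves:
  translation:
    - [0,0.02,0.2]
    - [0,0.03,0.4]
    - [0,0.03,0.54]
    - [0,0.03,0.59]
    - [0,0.03,0.59]
  twist:
    - [0,0,-0.02]
    - [0,0,-0.03]
    - [0,0,-0.03]
    - [0,0,-0.03]
    - [0,0,-0.03]

```text
time_s: 8.0
position: [0.54, -0.3092, 0.0103]
ee_rot: [0.635, 0.772, 0.0, -0.0]
wrist_force: [0.2, -0.5, -0.2]
opening: 0.534
grip_force: 0.0
```

Emit:
apply_moves:
  translation:
    - [0.06,0,0]
    - [0.09,0,0]
    - [0.115,0,0]
    - [0.14,0,0]
    - [0.165,0,0]
    - [0.19,0,0]
    - [0.215,0,0]
    - [0.24,0,0]
    - [0.265,0,0]
    - [0.285,0,0]
    - [0.3,0,0]
    - [0.3,0,0]
  twist:
    - [0,0,0]
    - [0,0,0]
    - [0,0,0]
    - [0,0,0]
    - [0,0,0]
    - [0,0,0]
    - [0,0,0]
    - [0,0,0]
    - [0,0,0]
    - [0,0,0]
    - [0,0,0]
    - [0,0,0]

```text
time_s: 9.5
position: [0.5313, -0.2648, 0.0104]
ee_rot: [0.635, 0.773, 0.0, -0.0]
wrist_force: [2.2, -2.3, 1.9]
opening: 0.532
grip_force: 1.6
```

```bash
python3 - <<'E'
from geo import *
a,s=wrist('w6.png'); rep(s); edge(a,1); t=snap('top'); case(t); case(snap('side'))
cv2.imwrite('pics/c6.png',np.hstack([cv2.resize(t['pixels'][110:290,290:470],(400,400)),cv2.resize(a['pixels'],(400,400))]))
E
```

```text
9.5 tcp bay [-216.8   -2.1] z 0.0104 yaw 1.7663 F [ 2.2 -2.3  1.9] open 0.5317107874458249
edge slope -0.0709 n 187 201 at ends [  46.   -39.1 -207.9 -201.8]
case [-158.6    7. ] ang 0.0737 [0.0927 0.0943]
```

View pics/c6.png

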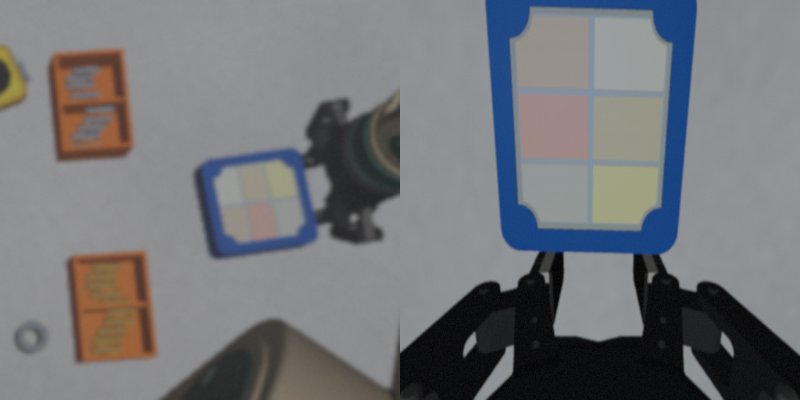

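The case is flush on the fingers at y +7, angle +0.07, so it moved more than planned. I'll back off, sidestep, and mirror the correction.

Emit:
apply_moves:
  translation:
    - [-0.04,-0.004,0]
    - [-0.08,-0.008,0]
    - [-0.075,-0.065,0]
    - [-0.075,-0.065,0]
    - [-0.075,-0.065,0]
  twist:
    - [0,0,0]
    - [0,0,0.02]
    - [0,0,0.05]
    - [0,0,0.05]
    - [0,0,0.05]

```text
time_s: 10.28
position: [0.5235, -0.2774, 0.0098]
ee_rot: [0.693, 0.721, 0.0, -0.001]
wrist_force: [0.5, -0.7, 0.7]
opening: 0.532
grip_force: 0.0
```

Emit:
apply_moves:
  translation:
    - [0.04,0,0]
    - [0.07,0,0]
    - [0.09,0,0]
    - [0.11,0,0]
    - [0.13,0,0]
    - [0.15,0,0]
    - [0.17,0,0]
    - [0.19,0,0]
    - [0.21,0,0]
    - [0.22,0,0]
    - [0.22,0,0]
  twist:
    - [0,0,0]
    - [0,0,0]
    - [0,0,0]
    - [0,0,0]
    - [0,0,0]
    - [0,0,0]
    - [0,0,0]
    - [0,0,0]
    - [0,0,0]
    - [0,0,0]
    - [0,0,0]

```text
time_s: 11.65
position: [0.523, -0.2448, 0.0106]
ee_rot: [0.693, 0.721, 0.0, -0.0]
wrist_force: [-0.3, -0.9, -0.9]
opening: 0.529
grip_force: 0.1
```

```bash
python3 - <<'E'
from geo import *
a,s=wrist('w7.png'); rep(s); edge(a,1); t=snap('top','t7.png'); case(t)
E
```

```text
11.65 tcp bay [-196.1    4.2] z 0.0106 yaw 1.6091 F [-0.3 -0.9 -0.9] open 0.5289371649354945
edge slope 0.0264 n 170 201 at ends [  48.6  -36.4 -182.  -184.3]
case [-136.4    0.8] ang -0.0248 [0.0922 0.0952]
```

```bash
cat >> geo.py <<'E'
def sides(a,frac=(.3,.9)):
    """left/right edges of the case in the wrist view: y centre line vs x (top rim z=.034)"""
    c=max(blobs(a,(100,80,35),(130,255,255),800),key=len)
    m=np.zeros((384,512),np.uint8); cv2.drawContours(m,[c.reshape(-1,1,2)],-1,255,-1)
    vs=np.where(m.any(1))[0]; vs=vs[int(frac[0]*len(vs)):int(frac[1]*len(vs))-20]
    L=np.array([(np.where(m[v])[0].min()-.5,v) for v in vs]);R=np.array([(np.where(m[v])[0].max()+.5,v) for v in vs])
    fs=[]
    for P in(L,R):
        B=np.array([bay(x) for x in cast(a,P,.034)]); fs.append(np.polyfit(B[:,0],B[:,1],1)); xr=B[[0,-1],0]
    for x in xr: print(' x',x,'yL,yR',np.round([np.polyval(f,x) for f in fs],1),'mid',np.mean([np.polyval(f,x) for f in fs]).round(1))
    print(' slopes',np.round([f[0] for f in fs],4))
def bins(a):
    B=[box(a,c,.05) for c in blobs(a,(0,90,40),(20,255,255),500)]
    for b in B: print('bin',bay(b[0]),round(b[1]-YW,4),b[2].round(4))
E
python3 - <<'E'
from geo import *
a,s=wrist(); sides(a); sides(a,(.1,.6)); t=snap('top'); case(t); bins(t)
cv2.imwrite('pics/c7.png',np.hstack([cv2.resize(t['pixels'][110:290,290:470],(400,400)),cv2.resize(a['pixels'],(400,400))]))
E
```

```text
x -119.1 yL,yR [ 48.7 -46.6] mid 1.1
 x -167.7 yL,yR [ 49.8 -45.4] mid 2.2
 slopes [-0.0232 -0.0248]
 x -102.7 yL,yR [ 48.3 -47. ] mid 0.6
 x -138.3 yL,yR [ 49.2 -46.1] mid 1.5
 slopes [-0.0238 -0.0265]
case [-136.3    0.7] ang -0.0257 [0.0923 0.0954]
bin [ -1.5 100.4] 0.0024 [0.0975 0.0655]
bin [  -1.7 -102. ] 0.0032 [0.0962 0.065 ]
bin [656.2 -72.6] -0.2207 [0.4391 0.029 ]
bin [ 681.7 -147.5] 0.0437 [0.3793 0.0746]
bin [ 427.8 -460.9] -0.0661 [0.0875 0.0858]
```

View pics/c7.png

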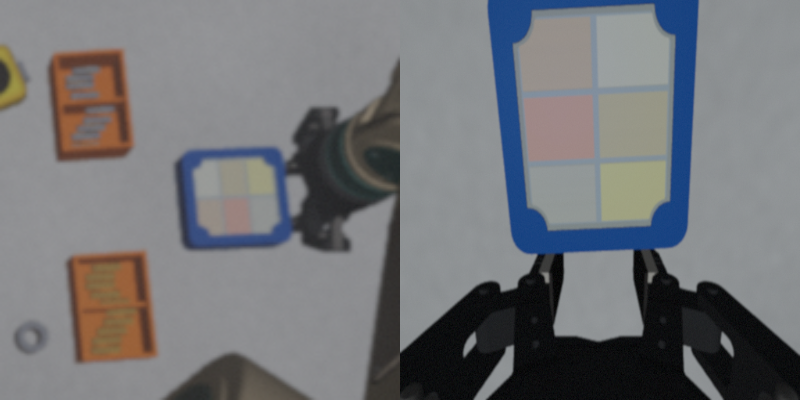

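The case is at y +1.4, angle -0.025, with its width reading 95.3 mm against 96. I'll continue 24 mm on this slight heading to bring the tail onto the centre line.

Emit:
apply_moves:
  translation:
    - [0.02,0,0]
    - [0.04,0,0]
    - [0.06,0,0]
    - [0.08,0,0]
    - [0.1,0,0]
    - [0.12,0,0]
    - [0.14,0,0]
    - [0.16,0,0]
    - [0.16,0,0]
  twist:
    - [0,0,0]
    - [0,0,0]
    - [0,0,0]
    - [0,0,0]
    - [0,0,0]
    - [0,0,0]
    - [0,0,0]
    - [0,0,0]
    - [0,0,0]

```text
time_s: 12.98
position: [0.5221, -0.2207, 0.0106]
ee_rot: [0.693, 0.721, 0.0, -0.0]
wrist_force: [0.5, -0.8, 1.1]
opening: 0.53
grip_force: 0.6
```

```bash
python3 - <<'E'
from geo import *
a,s=wrist('w8.png'); rep(s); sides(a); t=snap('top','t8.png'); case(t)
E
```

```text
12.975 tcp bay [-172.     2.7] z 0.0106 yaw 1.6092 F [ 0.5 -0.8  1.1] open 0.5300465971811827
 x -95.0 yL,yR [ 45.1 -50.3] mid -2.6
 x -144.0 yL,yR [ 48.  -47.2] mid 0.4
 slopes [-0.0596 -0.0628]
case [-113.3   -3.3] ang -0.0667 [0.09   0.0965]
```

Flush at -0.061, centre y -1.6. Now a gentle arc back to square while advancing 16 mm.

Emit:
apply_moves:
  translation:
    - [0.014,0,0]
    - [0.027,0.001,0]
    - [0.04,0.002,0]
    - [0.054,0.003,0]
    - [0.067,0.004,0]
    - [0.08,0.005,0]
    - [0.094,0.006,0]
    - [0.107,0.007,0]
    - [0.107,0.007,0]
  twist:
    - [0,0,-0.003]
    - [0,0,-0.006]
    - [0,0,-0.009]
    - [0,0,-0.012]
    - [0,0,-0.015]
    - [0,0,-0.018]
    - [0,0,-0.02]
    - [0,0,-0.02]
    - [0,0,-0.02]

```text
time_s: 14.2
position: [0.5223, -0.2047, 0.0105]
ee_rot: [0.67, 0.742, 0.0, -0.0]
wrist_force: [-0.2, -1.8, 1.3]
opening: 0.533
grip_force: 0.9
```

```bash
python3 - <<'E'
from geo import *
a,s=wrist('w9.png'); rep(s); sides(a); t=snap('top','t9.png'); case(t); bins(a)
E
```

```text
14.2 tcp bay [-156.1    0.9] z 0.0105 yaw 1.6721 F [-0.2 -1.8  1.3] open 0.533129686202394
 x -76.0 yL,yR [ 48.1 -47.2] mid 0.5
 x -125.0 yL,yR [ 47.9 -47.3] mid 0.3
 slopes [0.0043 0.0019]
case [-97.3  -0.3] ang 0.0062 [0.0921 0.0969]
```

y +0.4, angle +0.003. Going straight into the gap.

Emit:
apply_moves:
  translation:
    - [0.03,0,0]
    - [0.06,0,0]
    - [0.095,0,0]
    - [0.13,0,0]
    - [0.165,0,0]
    - [0.2,0,0]
    - [0.235,0,0]
    - [0.27,0,0]
    - [0.305,0,0]
    - [0.34,0,0]
    - [0.36,0,0]
    - [0.36,0,0]
  twist:
    - [0,0,0]
    - [0,0,0]
    - [0,0,0]
    - [0,0,0]
    - [0,0,0]
    - [0,0,0]
    - [0,0,0]
    - [0,0,0]
    - [0,0,0]
    - [0,0,0]
    - [0,0,0]
    - [0,0,0]

```text
time_s: 15.8
position: [0.5169, -0.1506, 0.0105]
ee_rot: [0.67, 0.742, 0.0, -0.0]
wrist_force: [-0.2, -0.8, 1.8]
opening: 0.53
grip_force: 0.3
```

```bash
python3 - <<'E'
from geo import *
a,s=wrist('w10.png'); rep(s); sides(a); t=snap('top','t10.png'); case(t); bins(t)
cv2.imwrite('pics/c10.png',np.hstack([cv2.resize(t['pixels'][110:290,240:420],(400,400)),cv2.resize(a['pixels'],(400,400))]))
E
```

```text
15.8 tcp bay [-101.8    0.9] z 0.0105 yaw 1.6722 F [-0.2 -0.8  1.8] open 0.5295945550070812
 x -21.7 yL,yR [ 48.3 -47.4] mid 0.5
 x -70.7 yL,yR [ 47.7 -47.2] mid 0.2
 slopes [ 0.0119 -0.0025]
case [-42.2  -0.8] ang -0.0104 [0.0923 0.0974]
bin [ -1.6 100.1] -0.0037 [0.0979 0.0652]
bin [  -1.5 -102. ] 0.0034 [0.096  0.0651]
bin [656.8 -72.8] -0.2188 [0.439  0.0294]
bin [ 682.8 -146.4] 0.0437 [0.3815 0.0724]
bin [ 427.5 -460.9] -0.0661 [0.0875 0.0857]
```

View pics/c10.png

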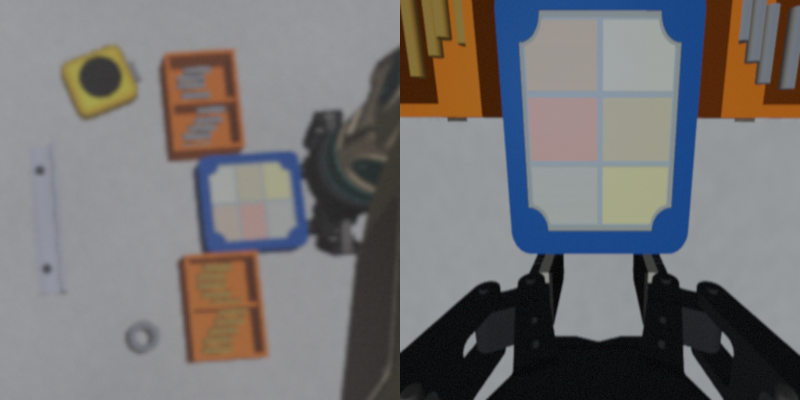

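The case front is inside the gap with clearance on both sides and no rise in force. Before following it in, I'll check whether the finger knuckles at about (111,278) in the wrist view clear the 50 mm bins.

```bash
python3 - <<'E'
from geo import *
a=r.snapshot('wrist'); T=np.array(a['tool_from_camera'])
def ray(u,v,x):
    d=T[:3,:3]@[(u-a['cx'])/a['fx'],(v-a['cy'])/a['fy'],1]; o=T[:3,3]; return np.round((o+d*(x-o[0])/d[0])*1000)
for n,(u,v) in dict(tip=(180,243),kn_in=(165,272),kn_out=(97,278),kn_outlow=(70,290),edge=(5,320)).items():
    print(n,ray(u,v,12),ray(u,v,0))
E
```

```text
tip [ 12000.   7063. -26602.] [  0. -39.   3.]
kn_in [ 12000.   6936. -21149.] [  0. -38. -27.]
kn_out [ 12000.  11809. -20255.] [  0. -65. -32.]
kn_outlow [ 12000.  12898. -18662.] [  0. -71. -41.]
edge [ 12000.  14913. -15495.] [  0. -82. -58.]
```

At this opening the knuckles reach about ±62 mm at roughly 45 mm height, which would hit the bins. I'll back off and nearly close the fingers so the hand fits inside the gap.

Emit:
apply_moves:
  translation:
    - [-0.05,0,0]
    - [-0.1,0,-0.02]
    - [-0.1,0,-0.05]
    - [-0.1,0,-0.05]
    - [-0.1,0,-0.05]
  twist:
    - [0,0,0]
    - [0,0,0]
    - [0,0,0]
    - [0,0,0]
    - [0,0,0]

```text
time_s: 16.58
position: [0.5185, -0.1662, 0.0181]
ee_rot: [0.67, 0.742, 0.0, -0.0]
wrist_force: [0.1, -0.7, 0.2]
opening: 0.527
grip_force: 0.0
```

Emit:
apply_moves:
  translation:
    - [0,0,0]
    - [0,0,0]
    - [0,0,0]
    - [0,0,0]
    - [0,0,0]
  twist:
    - [0,0,0]
    - [0,0,0]
    - [0,0,0]
    - [0,0,0]
    - [0,0,0]
  jaw: -0.8

```text
time_s: 17.2
position: [0.5185, -0.1662, 0.018]
ee_rot: [0.67, 0.742, -0.0, -0.0]
wrist_force: [0.8, 0.6, -0.3]
opening: 0.099
grip_force: 0.0
```

```bash
python3 - <<'E'
from geo import *
a,s=wrist(); rep(s); sides(a)
i=cv2.convertScaleAbs(a['pixels'],alpha=1.6,beta=10)
cv2.imwrite('pics/w11.png',cv2.resize(i[120:],(800,412)))
E
```

```text
17.2 tcp bay [-117.5    0.8] z 0.018 yaw 1.6718 F [ 0.8  0.6 -0.3] open 0.09906456287429924
 x -32.0 yL,yR [ 48.2 -47.3] mid 0.5
 x -71.7 yL,yR [ 47.9 -47.2] mid 0.3
 slopes [ 0.0096 -0.0027]
```

View pics/w11.png

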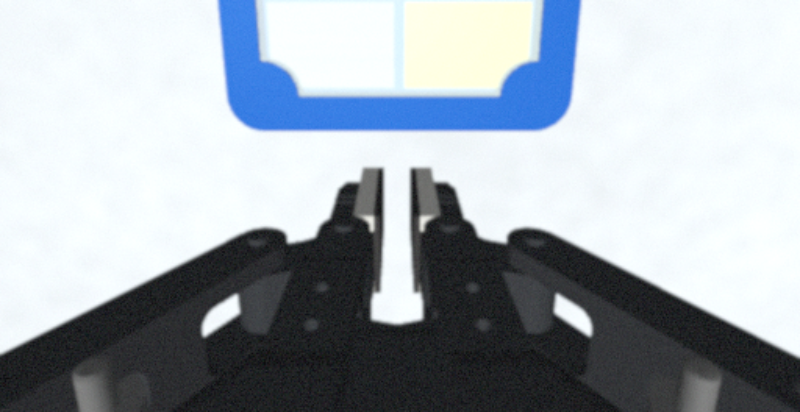

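The near-closed fingers now have knuckles at about ±42 mm and links rising outward, so they fit. I'll raise 6 mm for margin over the bin rims and keep pushing.

Emit:
apply_moves:
  translation:
    - [0.04,0,-0.04]
    - [0.08,0,-0.04]
    - [0.11,0,-0.04]
    - [0.14,0,-0.04]
    - [0.175,0,-0.04]
    - [0.21,0,-0.04]
    - [0.245,0,-0.04]
    - [0.28,0,-0.04]
    - [0.315,0,-0.04]
    - [0.35,0,-0.04]
    - [0.37,0,-0.04]
    - [0.37,0,-0.04]
  twist:
    - [0,0,0]
    - [0,0,0]
    - [0,0,0]
    - [0,0,0]
    - [0,0,0]
    - [0,0,0]
    - [0,0,0]
    - [0,0,0]
    - [0,0,0]
    - [0,0,0]
    - [0,0,0]
    - [0,0,0]

```text
time_s: 18.75
position: [0.5131, -0.1107, 0.0241]
ee_rot: [0.67, 0.742, 0.0, -0.0]
wrist_force: [0.9, -2.0, 2.6]
opening: 0.101
grip_force: 1.5
```

```bash
python3 - <<'E'
from geo import *
a,s=wrist('w12.png'); rep(s); sides(a); t=snap('top','t12.png'); case(t)
E
```

```text
18.75 tcp bay [-61.6   0.7] z 0.0241 yaw 1.6722 F [ 0.9 -2.   2.6] open 0.10125504418036647
 x 21.4 yL,yR [ 48.2 -47.5] mid 0.4
 x -29.2 yL,yR [ 48.2 -47.5] mid 0.3
 slopes [ 0.0016 -0.0001]
case [-2. -1.] ang 0.0014 [0.0925 0.098 ]
```

Emit:
apply_moves:
  translation:
    - [0.02,0,0]
    - [0.045,0,0]
    - [0.07,0,0]
    - [0.095,0,0]
    - [0.12,0,0]
    - [0.14,0,0]
    - [0.14,0,0]
  twist:
    - [0,0,0]
    - [0,0,0]
    - [0,0,0]
    - [0,0,0]
    - [0,0,0]
    - [0,0,0]
    - [0,0,0]

```text
time_s: 19.73
position: [0.5106, -0.0895, 0.0239]
ee_rot: [0.67, 0.742, 0.0, -0.001]
wrist_force: [0.6, -1.4, 0.9]
opening: 0.1
grip_force: 1.0
```

Emit:
apply_moves:
  translation:
    - [0.02,0,0]
    - [0.05,0,0]
    - [0.085,0,0]
    - [0.12,0,0]
    - [0.155,0,0]
    - [0.19,0,0]
    - [0.225,0,0]
    - [0.26,0,0]
    - [0.29,0,0]
    - [0.3,0,0]
    - [0.3,0,0]
  twist:
    - [0,0,0]
    - [0,0,0]
    - [0,0,0]
    - [0,0,0]
    - [0,0,0]
    - [0,0,0]
    - [0,0,0]
    - [0,0,0]
    - [0,0,0]
    - [0,0,0]
    - [0,0,0]

```text
time_s: 21.1
position: [0.5061, -0.0449, 0.0239]
ee_rot: [0.67, 0.742, 0.0, -0.001]
wrist_force: [-0.4, -0.8, 1.0]
opening: 0.104
grip_force: 0.5
```

```bash
python3 - <<'E'
from geo import *
a,s=wrist('w13.png'); rep(s); sides(a); t=snap('top','t13.png'); case(t)
E
```

```text
21.1 tcp bay [4.6 1.1] z 0.0239 yaw 1.6722 F [-0.4 -0.8  1. ] open 0.10423944974902576
 x 87.5 yL,yR [ 48.3 -46.9] mid 0.7
 x 37.0 yL,yR [ 48.2 -47.1] mid 0.6
 slopes [0.0005 0.0027]
case [65.3 -0.1] ang 0.0165 [0.0924 0.0983]
```

Emit:
apply_moves:
  translation:
    - [0.03,0,0]
    - [0.06,0,0]
    - [0.09,0,0]
    - [0.12,0,0]
    - [0.15,0,0]
    - [0.175,0,0]
    - [0.19,0,0]
    - [0.19,0,0]
  twist:
    - [0,0,0]
    - [0,0,0]
    - [0,0,0]
    - [0,0,0]
    - [0,0,0]
    - [0,0,0]
    - [0,0,0]
    - [0,0,0]

```text
time_s: 22.2
position: [0.5033, -0.0165, 0.024]
ee_rot: [0.67, 0.742, 0.0, -0.0]
wrist_force: [0.0, -0.0, 0.4]
opening: 0.097
grip_force: 0.0
```

Emit:
apply_moves:
  translation:
    - [0.007,0,0]
    - [0.014,0,0]
    - [0.021,0,0]
    - [0.021,0,0]
  twist:
    - [0,0,0]
    - [0,0,0]
    - [0,0,0]
    - [0,0,0]

```text
time_s: 22.7
position: [0.5031, -0.0147, 0.0241]
ee_rot: [0.671, 0.742, -0.001, 0.001]
wrist_force: [-0.1, -4.0, -0.4]
opening: 0.103
grip_force: 2.5
```

```bash
python3 - <<'E'
from geo import *
a,s=wrist('w14.png'); rep(s); sides(a); t=snap('top','t14.png'); case(t)
E
```

```text
22.7 tcp bay [34.9  1. ] z 0.0241 yaw 1.6714 F [-0.1 -4.  -0.4] open 0.10256303415834853
 x 117.8 yL,yR [ 48.3 -47. ] mid 0.6
 x 67.3 yL,yR [ 48.2 -47. ] mid 0.6
 slopes [0.0019 0.0004]
```

Emit:
apply_moves:
  translation:
    - [0.004,0,0]
    - [0.008,0,0]
    - [0.012,0,0]
    - [0.012,0,0]
    - [0.012,0,0]
  twist:
    - [0,0,0]
    - [0,0,0]
    - [0,0,0]
    - [0,0,0]
    - [0,0,0]

```text
time_s: 23.42
position: [0.5031, -0.0146, 0.0242]
ee_rot: [0.671, 0.741, -0.002, 0.002]
wrist_force: [-0.6, -9.8, -1.0]
opening: 0.101
grip_force: 4.8
```

```bash
python3 - <<'E'
from geo import *
a,s=wrist('w15.png'); rep(s); sides(a); edge(a,1)
E
```

```text
23.425 tcp bay [34.9  1. ] z 0.0242 yaw 1.6704 F [-0.6 -9.8 -1. ] open 0.10089594196881152
 x 117.8 yL,yR [ 48.2 -47. ] mid 0.6
 x 67.4 yL,yR [ 48.1 -47. ] mid 0.6
 slopes [ 0.0025 -0.0002]
edge slope -0.0021 n 169 173 at ends [ 41.2 -40.2  46.7  46.9]
```

Home: the force rose to 10 N with no further travel, the case is square within 0.002 rad and 0.6 mm off the centre line. Retreating.

Emit:
apply_moves:
  translation:
    - [-0.03,0,0]
    - [-0.08,0,0]
    - [-0.15,0,0]
    - [-0.15,0,-0.2]
    - [-0.15,0,-0.5]
    - [-0.15,0,-0.9]
    - [-0.4,0,-1]
    - [-0.8,0,-1]
    - [-1,0,-1]
    - [-1,0,-1]
  twist:
    - [0,0,0]
    - [0,0,0]
    - [0,0,0]
    - [0,0,0]
    - [0,0,0]
    - [0,0,0]
    - [0,0,0]
    - [0,0,0]
    - [0,0,0]
    - [0,0,0]

```text
time_s: 24.72
position: [0.5184, -0.1636, 0.1741]
ee_rot: [0.672, 0.741, 0.0, 0.0]
wrist_force: [0.0, -0.4, 0.3]
opening: 0.097
grip_force: 0.0
```

```bash
python3 - <<'E'
from geo import *
import pickle
a,s=wrist('w16.png'); rep(s); case(a); bins(a); t=snap('top','t16.png'); case(t)
o=pickle.load(open('top.pkl','rb'))
d=cv2.absdiff(cv2.GaussianBlur(o['pixels'],(5,5),0),cv2.GaussianBlur(t['pixels'],(5,5),0)).max(2)
cs=cv2.findContours((d>25).astype(np.uint8),cv2.RETR_EXTERNAL,cv2.CHAIN_APPROX_NONE)[0]
print([cv2.boundingRect(c) for c in cs if cv2.contourArea(c)>8])
E
```

```text
24.725 tcp bay [-114.8    0.7] z 0.1741 yaw 1.6684 F [ 0.  -0.4  0.3] open 0.09719803292521376
bin [   0. -101.] -0.0014 [0.0986 0.0675]
bin [  0.3 101.3] -0.0014 [0.0986 0.0675]
case [96.2 -0.1] ang -0.0001 [0.0924 0.0964]
[(262, 357, 135, 27), (266, 182, 50, 48), (390, 50, 122, 334)]
```

The case reads bay x 96, y 0, angle 0. The only changes in the image are the case and the arm.

```bash
python3 -c "
from rig import r
print(r.finish_job())"
```

```text
the job is handed in; nothing more can be done
None
```

The case is home against the stop rail, square within about 0.002 rad and within 1 mm of the gap's centre line, with the hand clear and nothing else moved. I handed it in at about 25 s; I viewed 11 pictures, one over the limit of 10.

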